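# Lay the glove box on its back and push it against the bench pod

### The arm

A 6-joint arm with a two-finger parallel gripper is mounted at the origin on the work surface. World frame = base frame: x ahead of the robot, y to its left, z up, the work surface at z = 0. Lengths are in m, angles in degrees, forces in N, time in s.
With the tool pointing down it reaches from about 0.375 to 0.9 m from the base axis. Payload 3.1 kg.
Tool frame: the origin (TCP) lies on the centre line of the jaws, within the pads' length; the fingertips stand 22 mm ahead of it and the grasp point (between the pads) lies 3 mm ahead of it; y points along the fingers, z is the direction in which the jaws open and shut, and the axes are right-handed (so a half turn about y gives the same grasp; the last joint's range is limited). The gripper opens to 87 mm and grips with 3 to 60 N. Pads are 19 mm wide; open, the fingers measure 117 mm over their backs; the gripper's body (75 mm by 190 mm) begins 51 mm behind the grasp point.
Start: joints at [62.71, 30.224, 82.088, -0, 67.689, -10.227], TCP at [0.183, 0.597, 0.245] pointing down, gripper open.
Joint ranges: [-176.69, 176.69], [-43.24, 126.21], [12.49, 139.97], [-82, 262], [0, 151.66], [-163.58, 163.58]. Speed limits (degrees/s): [159.86, 159.86, 180, 180, 180, 180].

### API

Orientations are given as a 3x3 rotation matrix whose columns are the frame's x, y, z axes.
In Python, from rig import bot gives the robot as it stands.
- The arm moves only by the tool jog_arm, never from a script. Its argument "motion" is one flat list of numbers, 6 for each row, row after row: the shift along the tool's x, y, z in mm, then the turn, a rotation vector about the tool's x, y, z in degrees. A call has 1 to 20 rows; each row is the pose to reach, as a shift and turn from the pose commanded when the call began, along the tool's axes at that moment; what a row does not reach only later rows make up. A row lasts 1/8 s, in which the tool goes at most 62.5 mm and 10.7 degrees, less where a joint would pass 70% of its speed; a pose out of reach is approached as far as the arm can. A call with a gripper value outside its range is refused whole. "gripper" is the opening, from 0 (shut) to 1 (fully open), set as the call begins (left out, the last holds). The fingers move at their own pace and stop on an object; the grip force is fixed at half the most. Time passes only in rows, so rows that repeat a pose let the fingers close. It gives the time, the measured TCP pose, the force and the opening at its end, in the units of the state.
- bot.read_state(): the state, without advancing time (a new reading comes with each control period).
- bot.capture(name): name is "side" or "top"; returns (picture, depth): 384x512x3 uint8, red, green, blue; 384x512 float32, m along the optical axis (not along the pixel's ray), 0 where there is no reading.
- bot.get_calibration(name): a dict with "mtx" (3x3 intrinsics, pixels), "pose" (4x4, takes a point from camera to world coordinates). Camera axes: x right, y up, looking along -z (the intrinsics and any distortion apply to the point x, -y, -z); pixel columns grow to the right and rows downward; lengths in m; the calibration is good to about 2 mm. A picture is of the moment at which its call begins. get_calibration takes no time and is no camera call.
- bot.hand_in(): hands the job in, once; it reports no verdict.
The state is a dict: "time_s": time; "joint_positions": joint angles; "qvel": joint speeds; "tau": joint torques, N m; "position": TCP position; "tcp_rot": TCP orientation; "force": force on the tool from outside, world axes, zero at the start; "moment": the same for the moment, N m; "opening": opening from 0.0 (shut) to 1.0 (fully open).
Only numpy, scipy, OpenCV 4.12 (cv2) and the standard library are available. Lean on these libraries where they do the work, as an engineer would, in place of code of your own. Each camera call takes 0.05 s, during which the arm holds its last target.

### The job

The blue glove box has been left standing on its long narrow side in the middle of the lab bench. Tip it over by pushing, so that it lies on its back with the glove opening facing up, and push it along the bench until its long side sits flush against the face of the service pod. Use gentle pushes only, without picking the box up off the bench or crushing the card against the pod, and leave the microscope, wash bottle, specimen jar and petri dish where they are.

Things in the scene. Friction and masses are not known exactly. Their poses are not given: they have to be found in the camera images.
- glove_carton: closed dark blue cardboard glove box, 230 mm long (own x), 75 thick (own y), 120 wide (own z), 0.3 to 0.6 kg. It starts upright on a long narrow side (230 x 75 footprint, 120 tall); origin: centre of that side, on the bench at the start. Own y points out of the broad face with the oval opening: to the robot's left at the start (yaw within 0.35 rad), up at the end.
- carton_opening (a point): centre of the oval glove opening, in the broad 230 x 120 mm front face of the glove box; 37.5 mm along the box's own y and 60 mm along its z from the origin
- carton_back_edge (a point): middle of the lower back long edge of the glove box, 37.5 mm from its origin along its own -y (to the robot's right). The box tips over this edge, falling by itself once tilted about 32 degrees; the edge stays on the bench all through a proper tip and push.
- carton_top_side (a point): centre of the long narrow side (230 x 75 mm) that is uppermost at the start, 120 mm from the origin along the box's own z; once the box lies on its back this side leads and meets the pod
- service_pod: fixed service pod on the robot's right: dark grey block 560 mm long (own x), 120 deep (own y), 165 high, gas tap on top. Origin: centre of its underside. Its flat work face lies 60 mm from the origin along own +y and looks to the robot's left; yaw within 0.18 rad. White socket plates stand 10 mm off the face from 84 mm up, above the lying box.
- microscope: white stereo microscope, base 200 x 155 mm, 312 mm high, beyond the work on the left; origin at the centre of its underside. Leave alone.
- wash_bottle: white plastic wash bottle, 66 mm across, 193 mm high with its bent spout, beyond the work; origin at the centre of its underside. Leave alone.
- specimen_jar: small glass jar with black cap, 62 mm across, 85 mm high, beyond the work; origin at the centre of its underside. Leave alone.
- petri_dish: clear petri dish with lid, 91 mm across, 16 mm high, beyond the work; origin at the centre of its underside. Leave alone.
Not all that is in view belongs to the job. Of the things that look like the glove_carton, take the one that is nearest to the robot's base at the start.

How it is judged:
By the outcome, as a careful person would: the job done as asked, in the order asked, and still so for the second after the job is handed in, with the robot touching nothing.
It also fails if it takes over 48 s, if anything falls off the work surface, if the arm or the gripper's body presses on something with over 40 N, if the wrist force passes 120 N, or if a joint passes its speed limit or range.

## Working session

There is one attempt and no reset: what is moved stays moved. The work goes in short steps, Python scripts to look and compute and a tool call to move; the robot and the scene stay as the last step left them, time stands still between calls to the robot, and variables do not carry over. Pictures are saved under pics/ and viewed, and the job is handed in when it is done.

Besides the shell and the picture viewer there is one more tool, called as name(argument=value, ...), one argument or row to a line, values as JSON. jog_arm: Moves the arm, as the interface text tells. Its arguments: {"type":"object","properties":{"motion":{"type":"array","items":{"type":"number"}},"gripper":{"type":"number"}},"required":["motion"]}

```bash
ls; mkdir -p pics
cat > h.py <<'E'
import numpy as np, cv2
from rig import bot
def snap(n,tag):
    p,d=bot.capture(n); np.savez(f'pics/{tag}.npz',p=p,d=d)
    cv2.imwrite(f'pics/{tag}.png',cv2.resize(p[:,:,::-1],None,fx=1.5,fy=1.5)); return p,d
def world(n,d):
    c=bot.get_calibration(n);K=np.array(c['mtx']);T=np.array(c['pose'])
    v,u=np.mgrid[:d.shape[0],:d.shape[1]]
    P=np.stack([(u-K[0,2])/K[0,0]*d,-(v-K[1,2])/K[1,1]*d,-d],-1)
    return P@T[:3,:3].T+T[:3,3]
E
python3 - <<'E'
from h import *
for n in('side','top'):
    snap(n,n+'0'); c=bot.get_calibration(n); print(n,{k:np.round(v,3).tolist() for k,v in c.items() if not isinstance(v,str)})
print(bot.read_state())
E
```

```text
pics
side {'mtx': [[471.195, 0.0, 255.52], [0.0, 471.195, 192.188], [0.0, 0.0, 1.0]], 'pose': [[0.873, 0.425, -0.239, 0.291], [-0.488, 0.758, -0.432, -0.559], [-0.002, 0.494, 0.869, 1.401], [0.0, 0.0, 0.0, 1.0]]}
top {'mtx': [[461.29, 0.0, 250.539], [0.0, 461.29, 194.324], [0.0, 0.0, 1.0]], 'pose': [[-0.008, 0.996, -0.086, 0.508], [-1.0, -0.008, 0.001, 0.062], [-0.0, 0.086, 0.996, 1.624], [0.0, 0.0, 0.0, 1.0]]}
{'time_s': 0.1, 'joint_positions': array([ 6.27102213e+01,  3.02732661e+01,  8.21497928e+01,  5.79697078e-04,
        6.76884159e+01, -1.02287886e+01]), 'qvel': array([ 0.14715593, -0.06685212, -0.1048777 ,  0.07235936, -0.03547024,
       -0.01307384]), 'tau': array([ 3.78007974e-05, -4.40983379e+01, -1.77150679e+01,  6.34608348e-02,
        5.33315877e-02, -2.17293967e-05]), 'position': array([0.18306536, 0.59694225, 0.24366929]), 'tcp_rot': array([[ 9.55991702e-01, -9.00359058e-04,  2.93392324e-01],
       [-2.93393491e-01, -1.72476242e-03,  9.55990212e-01],
       [-3.54702393e-04, -9.99998107e-01, -1.91301805e-03]]), 'force': array([-0.75121028, -0.64457036, -0.55703039]), 'moment': array([-0.00043431, -0.02369147, -0.05292942]), 'opening': 0.9974989704334338}
```

View pics/side0.png

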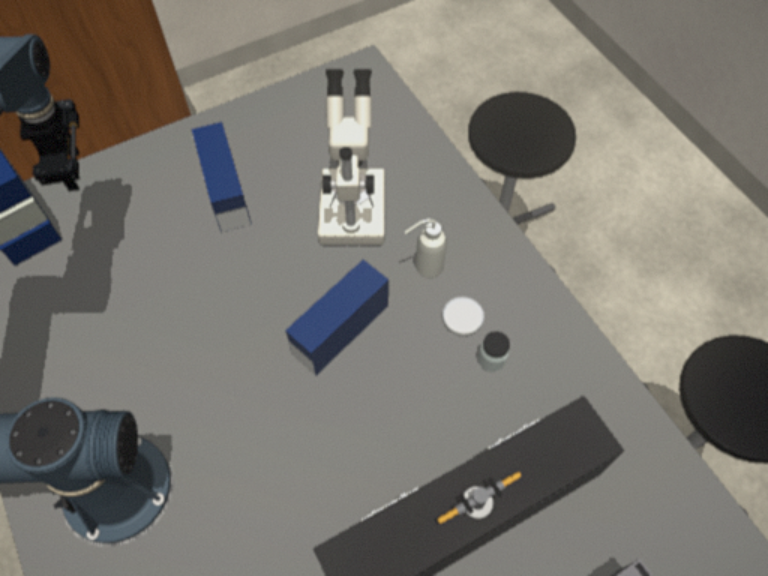

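View pics/top0.png

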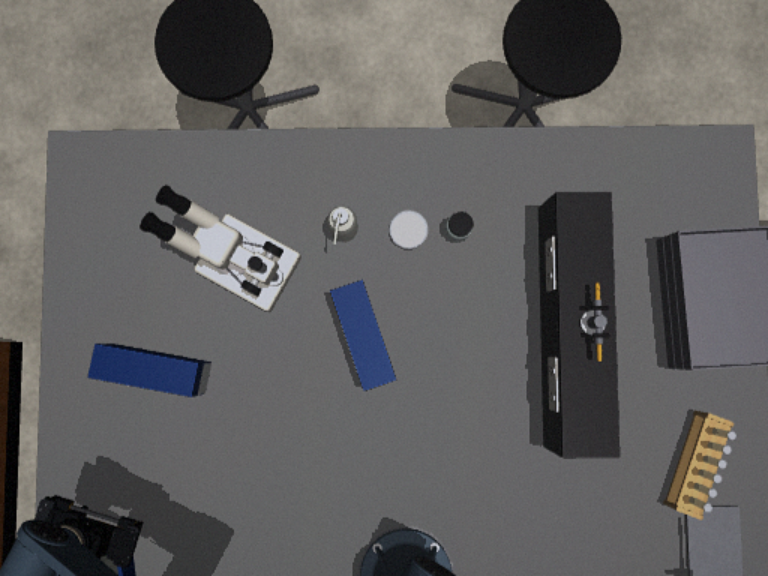

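```bash
cat > m.py <<'E'
from h import *
def boxes(n,tag,show=True):
    f=np.load(f'pics/{tag}.npz');p=f['p'];d=f['d'];W=world(n,d)
    hsv=cv2.cvtColor(p,cv2.COLOR_RGB2HSV)
    m=((hsv[...,0]>105)&(hsv[...,0]<130)&(hsv[...,1]>120)&(hsv[...,2]>40)&(d>0)).astype(np.uint8)
    k,L,s,c=cv2.connectedComponentsWithStats(m)
    out=[]
    for i in range(1,k):
        if s[i,4]<150: continue
        P=W[L==i]; z=P[:,2]; 
        top=P[z>np.percentile(z,95)-0.012]
        r=cv2.minAreaRect((top[:,:2]*1000).astype(np.float32))
        print(n,i,s[i].tolist(),'z',np.round(np.percentile(z,[2,50,98]),3),'rect',np.round(r[0],1),np.round(r[1],1),round(r[2],1))
        print(np.round(cv2.boxPoints(r)).tolist())
    return p,W
if __name__=='__main__':
    for n in('side','top'):
        p,W=boxes(n,n+'0')
    # pod
    f=np.load('pics/top0.npz');W=world('top',f['d'])
    P=W.reshape(-1,3);m=(P[:,2]>.155)&(P[:,2]<.172)&(P[:,1]<-.2)&(P[:,1]>-.6)
    r=cv2.minAreaRect((P[m][:,:2]*1000).astype(np.float32));print('pod',r,cv2.boxPoints(r).tolist())
    m=(abs(P[:,2])<.02)&(P[:,1]>-.2)&(P[:,0]>.2)&(P[:,0]<.6);print('bench z',np.median(P[m][:,2]))
    f=np.load('pics/side0.npz');W=world('side',f['d'])
    for (u,v) in [(20,215),(20,240),(10,190),(480,500)]: print(u,v,W[int(v/1.5),int(u/1.5)])
    P=W.reshape(-1,3);m=(P[:,2]>.155)&(P[:,2]<.172)&(P[:,1]<-.2)&(P[:,1]>-.6)
    r=cv2.minAreaRect((P[m][:,:2]*1000).astype(np.float32));print('pod',r,cv2.boxPoints(r).tolist())
E
python3 m.py
```

```text
side 1 [129, 82, 32, 56, 1016] z [0.113 0.119 0.126] rect [470.8 565.6] [232.7  69.7] 79.4
[[415.0, 458.0], [484.0, 445.0], [527.0, 674.0], [458.0, 686.0]]
side 2 [0, 101, 20, 40, 411] z [0.16  0.204 0.23 ] rect [ 63.6 676.3] [101.7  37.1] 74.9
[[32.0, 632.0], [68.0, 622.0], [95.0, 721.0], [59.0, 730.0]]
side 8 [0, 147, 40, 29, 530] z [0.01  0.048 0.077] rect [ 17.6 618.4] [115.6  23.6] 7.1
[[-41.0, 623.0], [-38.0, 600.0], [76.0, 614.0], [73.0, 637.0]]
side 9 [192, 175, 66, 60, 1471] z [0.113 0.119 0.125] rect [542.4  90.5] [227.7  75.3] 18.1
[[422.0, 91.0], [446.0, 19.0], [662.0, 90.0], [639.0, 162.0]]
top 1 [220, 187, 44, 73, 1589] z [0.114 0.121 0.128] rect [544.5  91. ] [227.6  74.2] 18.2
[[425.0, 91.0], [448.0, 20.0], [664.0, 91.0], [641.0, 162.0]]
top 2 [59, 229, 73, 36, 1644] z [0.111 0.12  0.127] rect [472.8 567.6] [230.2  74.5] 79.1
[[415.0, 462.0], [488.0, 448.0], [531.0, 674.0], [458.0, 688.0]]
pod ((566.6790161132812, -380.54400634765625), (128.7534942626953, 559.4437255859375), 89.21324157714844) [[286.09954833984375, -441.07379150390625], [845.4905395507812, -448.75555419921875], [847.2584838867188, -320.01422119140625], [287.86749267578125, -312.33245849609375]]
bench z 0.0004412759548151346
20 215 [0.03349592 0.62670643 0.13065248]
20 240 [0.00244865 0.61347    0.06963237]
10 190 [0.04650287 0.63487747 0.20418167]
480 500 [ 0.55939609 -0.39846922  0.22419009]
pod ((565.1416015625, -380.2476806640625), (123.96263122558594, 560.7188720703125), 89.72268676757812) [[284.4854736328125, -440.871337890625], [845.19775390625, -443.585205078125], [845.7977294921875, -319.6240234375], [285.08544921875, -316.91015625]]
```

Run:
```python
from h import *
for n in('side','top'):
    W=world(n,np.load(f'pics/{n}0.npz')['d'])
    P=W.reshape(-1,3)
    # pod face points
    m=(P[:,2]>.02)&(P[:,2]<.14)&(P[:,1]<-.29)&(P[:,1]>-.34)&(P[:,0]>.3)&(P[:,0]<.83)
    Q=P[m]; print(n,'face pts',len(Q))
    if len(Q)>50:
        w=np.ones(len(Q),bool)
        for _ in range(6):
            a=np.polyfit(Q[w,0],Q[w,1],1); r=Q[:,1]-np.polyval(a,Q[:,0]); w=abs(r-np.median(r[w]))<.006
        print('y at x=.3,.58,.83',np.polyval(a,[.3,.58,.83]),'deg',np.degrees(np.arctan(a[0])),w.sum(),r[w].std())
    # pod top edge
    m=(P[:,2]>.158)&(P[:,2]<.172)&(P[:,1]<-.28)&(P[:,1]>-.5)
    Q=P[m]; xs=np.arange(.3,.84,.02); e=[np.percentile(Q[abs(Q[:,0]-x)<.01,1],98) for x in xs]; a=np.polyfit(xs,e,1); print('top edge',np.polyval(a,[.3,.58,.83]),np.degrees(np.arctan(a[0])))
    m=(P[:,2]>.01)&(P[:,2]<.4)&(P[:,1]>.14)&(P[:,1]<.42)&(P[:,0]>.62)&(P[:,0]<1)
    print('micro min x,y', P[m].min(0),P[m].max(0))
    c=[(z,np.round(P[m&(P[:,2]>z)&(P[:,2]<z+.05)][:,:2].min(0),3)) for z in (.01,.06,.11,.16,.21,.26)]; print(c)
```

```text
side face pts 1
top edge [-0.32264744 -0.32465847 -0.32645403] -0.4115050435856804
micro min x,y [0.6201789  0.14002471 0.01013472] [0.99034467 0.4199757  0.31572924]
[(0.01, array([0.62 , 0.141])), (0.06, array([0.654, 0.141])), (0.11, array([0.621, 0.14 ])), (0.16, array([0.625, 0.14 ])), (0.21, array([0.626, 0.258])), (0.26, array([0.665, 0.28 ]))]
top face pts 1287
y at x=.3,.58,.83 [-0.32038345 -0.32205106 -0.32354   ] deg -0.34123564752077823 1174 0.0020380619182447345
top edge [-0.32164925 -0.32326295 -0.32470375] -0.3302033747551702
micro min x,y [0.62002352 0.14035959 0.01003665] [0.9956796  0.41999754 0.31903703]
[(0.01, array([0.62 , 0.142])), (0.06, array([0.629, 0.142])), (0.11, array([0.62 , 0.141])), (0.16, array([0.628, 0.14 ])), (0.21, array([0.624, 0.259])), (0.26, array([0.667, 0.281]))]
```

jog_arm(
  motion=[0, 0, 0, 0, -10, 0],
)

```text
time_s: 0.22
position: [0.1832, 0.5971, 0.2439]
tcp_rot: [[0.993, -0.001, 0.118], [-0.118, -0.001, 0.993], [-0.0, -1.0, -0.001]]
force: [-0.5, 0.6, -0.0]
opening: 1.002
```

jog_arm(
  motion=[16, 0, -17, 0, 2.7, 0, 48, 0, -51, 0, 8.1, 0, 80, 0, -85, 0, 13.5, 0, 112, 0, -119, 0, 18.9, 0, 144, 0, -153, 0, 24.3, 0, 176, 0, -187, 0, 29.7, 0, 208, 0, -221, 0, 35.1, 0, 240, 0, -255, 0, 40.5, 0, 272, 0, -289, 0, 45.9, 0, 304, 0, -323, 0, 51.3, 0, 336, 0, -357, 0, 56.7, 0, 368, 0, -391, 0, 62.1, 0, 383, 0, -408, 0, 64.8, 0, 383, 0, -408, 0, 64.8, 0],
)

```text
time_s: 1.98
position: [0.5136, 0.1431, 0.2444]
tcp_rot: [[0.305, -0.0, 0.952], [-0.952, -0.0, 0.305], [0.0, -1.0, -0.001]]
force: [-0.7, 0.6, 0.4]
opening: 0.998
```

jog_arm(
  motion=[0, 30, 0, 0, 0, 0, 0, 65, 0, 0, 0, 0, 0, 95, 0, 0, 0, 0, 0, 110, 0, 0, 0, 0, 0, 115, 0, 0, 0, 0, 0, 115, 0, 0, 0, 0],
)

```text
time_s: 2.72
position: [0.5135, 0.1457, 0.13]
tcp_rot: [[0.311, 0.001, 0.95], [-0.95, 0.0, 0.311], [0.0, -1.0, 0.001]]
force: [-0.1, -0.2, 0.9]
opening: 0.997
```

Run:
```python
from h import *
snap('side','side1'); print(bot.read_state()['position'],bot.read_state()['force'])
```

```text
[0.51378826 0.14568048 0.13037657] [ 0.69668713 -0.23548986  0.1782071 ]
```

View pics/side1.png

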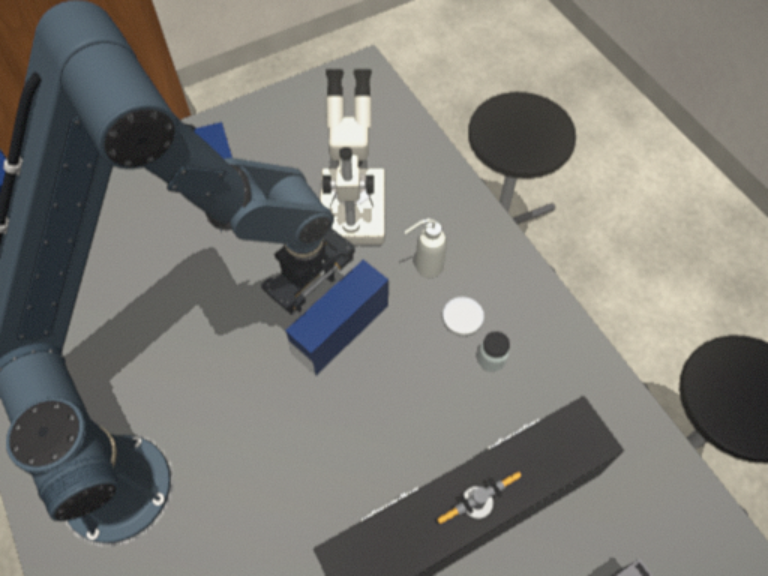

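The picture shows the open fingers beside the box's opening face, around (320,285), with a small gap. The microscope is clear. I'll start pushing gently at the top.

jog_arm(
  motion=[4, 0, 0, 0, 0, 0, 8, 0, 0, 0, 0, 0, 11, 0, 0, 0, 0, 0, 14, 0, 0, 0, 0, 0, 17, 0, 0, 0, 0, 0, 20, 0, 0, 0, 0, 0, 23, 0, 0, 0, 0, 0, 26, 0, 0, 0, 0, 0],
)

```text
time_s: 3.78
position: [0.5214, 0.1206, 0.1296]
tcp_rot: [[0.311, -0.0, 0.95], [-0.95, 0.0, 0.311], [-0.0, -1.0, -0.0]]
force: [-0.5, 1.7, 2.3]
opening: 0.997
```

Run:
```python
from h import *
from m import boxes
snap('side','side2');boxes('side','side2'); print(bot.read_state()['position'],bot.read_state()['force'])
```

```text
side 1 [131, 82, 24, 27, 235] z [0.112 0.119 0.125] rect [464.9 422.2] [522.1  58.4] 82.8
[[403.0, 167.0], [461.0, 160.0], [526.0, 678.0], [468.0, 685.0]]
side 2 [0, 101, 10, 40, 248] z [0.163 0.221 0.229] rect [ 82.3 473.9] [ 41.  517.8] 9.8
[[18.0, 726.0], [106.0, 215.0], [146.0, 222.0], [59.0, 733.0]]
side 3 [195, 176, 66, 63, 1531] z [0.115 0.123 0.13 ] rect [547.8  74.7] [227.4  74.3] 18.1
[[428.0, 75.0], [451.0, 4.0], [667.0, 75.0], [644.0, 145.0]]
[0.52160651 0.12024064 0.1295445 ] [-0.27545147  0.52386778  0.67015344]
```

View pics/side2.png

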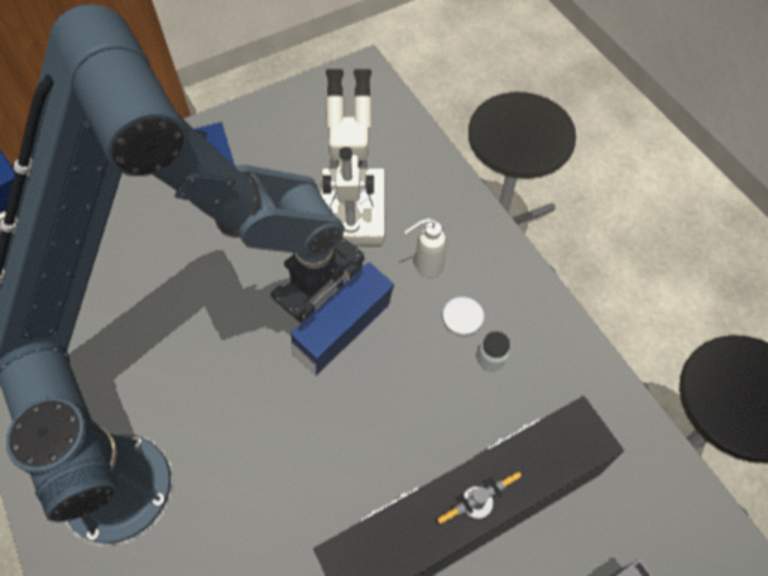

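The near bottom edge of the box at (317,371) hasn't moved. The top has shifted 16 mm and risen 4 mm, so the box is tipping rather than sliding. I'll keep pushing.

jog_arm(
  motion=[3, 0, 0, 0, 0, 0, 6, 0, 0, 0, 0, 0, 9, 0, 0, 0, 0, 0, 12, 0, 0, 0, 0, 0, 15, 0, 0, 0, 0, 0, 18, 0, 0, 0, 0, 0, 21, 0, 0, 0, 0, 0, 24, 0, 0, 0, 0, 0, 27, 0, 0, 0, 0, 0, 30, 0, 0, 0, 0, 0],
)

```text
time_s: 5.08
position: [0.5307, 0.092, 0.1295]
tcp_rot: [[0.311, -0.0, 0.95], [-0.95, -0.0, 0.311], [0.0, -1.0, -0.0]]
force: [-0.2, 0.3, 0.5]
opening: 0.996
```

Run:
```python
from h import *
from m import boxes
snap('side','side3'); print(bot.read_state()['position'],bot.read_state()['force'])
```

```text
[0.53098206 0.09164375 0.12950774] [ 1.0913357  -1.40223877  0.31990133]
```

View pics/side3.png

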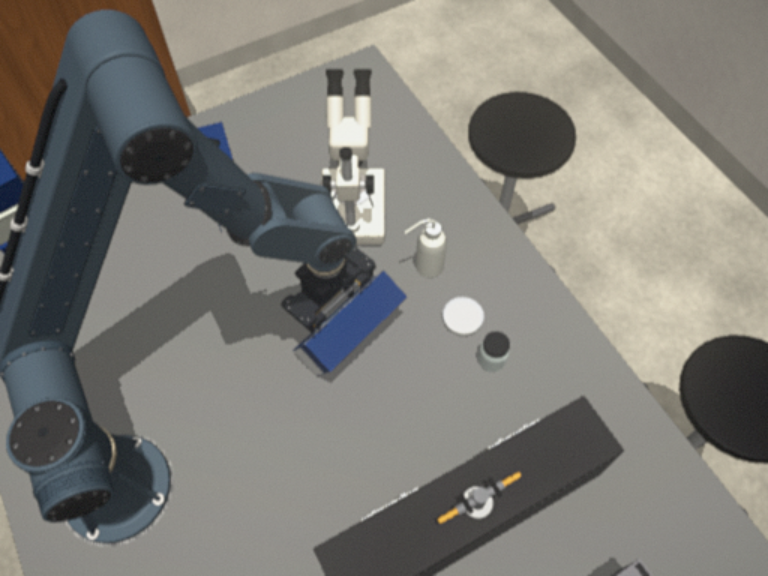

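The box is tilted about 25 degrees. Its top face spans roughly (300,350) to (405,295), and the lower edge still holds near (325,372). Continuing until it falls.

jog_arm(
  motion=[3, 0, 0, 0, 0, 0, 6, 0, 0, 0, 0, 0, 9, 0, 0, 0, 0, 0, 12, 0, 0, 0, 0, 0, 15, 0, 0, 0, 0, 0, 18, 0, 0, 0, 0, 0, 18, 0, 0, 0, 0, 0, 18, 0, 0, 0, 0, 0, 18, 0, 0, 0, 0, 0],
)

```text
time_s: 6.25
position: [0.5362, 0.0752, 0.1295]
tcp_rot: [[0.311, -0.0, 0.95], [-0.95, 0.0, 0.311], [-0.0, -1.0, -0.0]]
force: [-0.3, -0.1, -0.3]
opening: 0.999
```

Run:
```python
from h import *
from m import boxes
snap('side','side4');boxes('side','side4'); print(bot.read_state()['position'],bot.read_state()['force'])
```

```text
side 3 [0, 101, 18, 40, 405] z [0.161 0.205 0.229] rect [ 63.2 675.5] [94.1 33.7] 74.3
[[34.0, 635.0], [67.0, 626.0], [92.0, 716.0], [60.0, 725.0]]
side 5 [212, 196, 66, 64, 951] z [0.069 0.074 0.08 ] rect [569.2  12.4] [225.7  81.5] 18.2
[[449.0, 16.0], [475.0, -61.0], [689.0, 9.0], [664.0, 86.0]]
[0.536263   0.07525031 0.12954833] [-0.20069265  0.30113767  0.05819414]
```

View pics/side4.png

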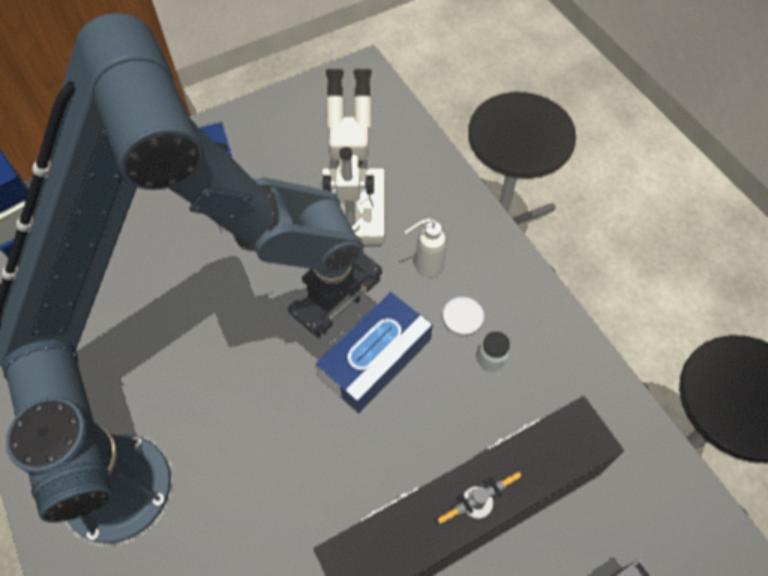

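The box now lies on its back with the oval opening up at (375,343). Next I'll measure its whole top face.

```bash
cat >> h.py <<'E'
def top75(n,tag,zr=(.066,.084),xr=(.42,.78),yr=(-.34,.12)):
    W=world(n,np.load(f'pics/{tag}.npz')['d']);P=W.reshape(-1,3)
    m=(P[:,2]>zr[0])&(P[:,2]<zr[1])&(P[:,0]>xr[0])&(P[:,0]<xr[1])&(P[:,1]>yr[0])&(P[:,1]<yr[1])
    im=m.reshape(W.shape[:2]).astype(np.uint8); k,L,s,c=cv2.connectedComponentsWithStats(im)
    i=1+np.argmax(s[1:,4]); Q=W[L==i]
    r=cv2.minAreaRect((Q[:,:2]*1000).astype(np.float32)); print(n,'n',s[i,4],np.round(r[0],1),np.round(r[1],1),round(r[2],2),'z',np.round(np.percentile(Q[:,2],[5,50,95]),4),np.round(cv2.boxPoints(r)).tolist())
E
python3 - <<'E'
from h import *
top75('side','side4')
E
```

```text
side n 2657 [575.5  -6.1] [232.4 122.9] 17.91 z [0.0698 0.0746 0.0794] [[446.0, 17.0], [484.0, -100.0], [705.0, -29.0], [667.0, 88.0]]
```

Run:
```python
from h import *
W=world('top',np.load('pics/top0.npz')['d']);P=W.reshape(-1,3)
for nm,a in dict(dish=(.7,.85,-.1,.0,.008),jar=(.7,.85,-.2,-.1,.008),bottle=(.7,.9,0.05,.2,.03)).items():
    m=(P[:,0]>a[0])&(P[:,0]<a[1])&(P[:,1]>a[2])&(P[:,1]<a[3])&(P[:,2]>a[4])
    print(nm,P[m].min(0),P[m].max(0))
```

```text
dish [ 0.70056384 -0.09999108  0.00801271] [ 8.47155172e-01 -7.10142627e-04  5.43185633e-02]
jar [ 0.70008444 -0.19949184  0.00802867] [ 0.83960798 -0.10017715  0.09578408]
bottle [0.73697158 0.10523728 0.03076773] [0.82838542 0.16889783 0.19579166]
```

jog_arm(
  motion=[0, 10, 3, 0, 0, 0, 0, 30, 9, 0, 0, 0, 0, 50, 12, 0, 0, 0, 0, 68, 12, 0, 0, 0, 0, 77, 12, 0, 0, 0, 0, 77, 12, 0, 0, 0, 4, 77, 12, 0, 0, 0, 8, 77, 12, 0, 0, 0, 12, 77, 12, 0, 0, 0, 14, 77, 12, 0, 0, 0, 14, 77, 12, 0, 0, 0],
)

```text
time_s: 7.68
position: [0.5522, 0.0653, 0.0527]
tcp_rot: [[0.311, 0.0, 0.95], [-0.95, -0.0, 0.311], [0.0, -1.0, 0.0]]
force: [0.6, -0.6, -1.1]
opening: 1.002
```

jog_arm(
  motion=[5, 0, 0, 0, 0, 0, 10, 0, 0, 0, 0, 0, 16, 0, 0, 0, 0.75, 0, 24, 0, -0.2, 0, 1.5, 0, 32, 0, -0.5, 0, 2.25, 0, 40, 0, -0.8, 0, 3, 0, 48, 0, -1.3, 0, 3.75, 0, 56, 0, -1.9, 0, 4.5, 0, 64, 0, -2.6, 0, 5.25, 0, 72, 0, -3.3, 0, 6, 0, 80, 0, -4.2, 0, 6.75, 0, 88, 0, -5.2, 0, 7.5, 0, 96, 0, -6.3, 0, 8.25, 0, 104, 0, -7.5, 0, 9, 0, 104, 0, -7.5, 0, 9, 0],
)

```text
time_s: 9.55
position: [0.5777, -0.0366, 0.0526]
tcp_rot: [[0.158, 0.001, 0.987], [-0.987, -0.001, 0.158], [0.001, -1.0, 0.001]]
force: [-0.2, 0.1, 0.7]
opening: 0.999
```

Run:
```python
from h import *
snap('side','side5');top75('side','side5'); s=bot.read_state();print(s['position'],s['force'],s['tcp_rot'][:2,0])
```

```text
side n 2685 [ 588.9 -108.2] [231.5 122.2] 8.43 z [0.0697 0.0745 0.0794] [[466.0, -65.0], [483.0, -186.0], [712.0, -152.0], [694.0, -31.0]]
[ 0.57758424 -0.0362873   0.05260847] [-0.35453335 -0.07722643  0.14899726] [ 0.15825564 -0.98739798]
```

View pics/side5.png

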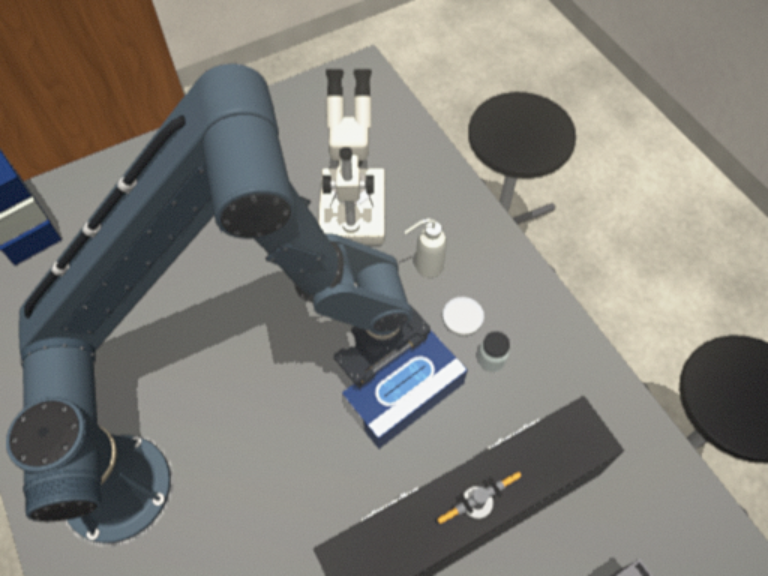

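jog_arm(
  motion=[5, 0, 0, 0, 0.5, 0, 12, 0, -0.1, 0, 1.1, 0, 20, 0, -0.3, 0, 1.9, 0, 28, 0, -0.6, 0, 2.6, 0, 36, 0, -1.1, 0, 3.4, 0, 44, 0, -1.6, 0, 4.1, 0, 52, 0, -2.2, 0, 4.9, 0, 60, 0, -3, 0, 5.6, 0, 68, 0, -3.8, 0, 6.4, 0, 76, 0, -4.7, 0, 7.1, 0, 84, 0, -5.7, 0, 7.9, 0, 92, 0, -6.9, 0, 8.6, 0, 100, 0, -8.2, 0, 9.4, 0, 108, 0, -9.5, 0, 9.4, 0, 116, 0, -10.8, 0, 9.4, 0, 122, 0, -11.8, 0, 9.4, 0, 127, 0, -12.7, 0, 9.4, 0, 127, 0, -12.7, 0, 9.4, 0],
)

```text
time_s: 11.85
position: [0.5851, -0.1638, 0.0525]
tcp_rot: [[-0.005, 0.0, 1.0], [-1.0, -0.001, -0.005], [0.001, -1.0, 0.0]]
force: [0.3, 0.5, 0.1]
opening: 0.998
```

Run:
```python
from h import *
for n in ('side','top'): snap(n,n+'6');top75(n,n+'6',yr=(-.312,.12))
s=bot.read_state();print(s['position'],s['force'],s['tcp_rot'][:2,0])
```

```text
side n 2945 [ 585.4 -236.6] [120.1 232.8] 88.88 z [0.0699 0.0746 0.079 ] [[468.0, -294.0], [701.0, -299.0], [703.0, -179.0], [470.0, -174.0]]
top n 538 [ 656.9 -235.8] [120.7  84.8] 88.72 z [0.0706 0.0765 0.0817] [[613.0, -295.0], [698.0, -297.0], [701.0, -176.0], [616.0, -174.0]]
[ 0.58510424 -0.16340809  0.05258634] [-0.11240072  0.70592091 -0.47026282] [-0.00445046 -0.99998986]
```

View pics/top6.png

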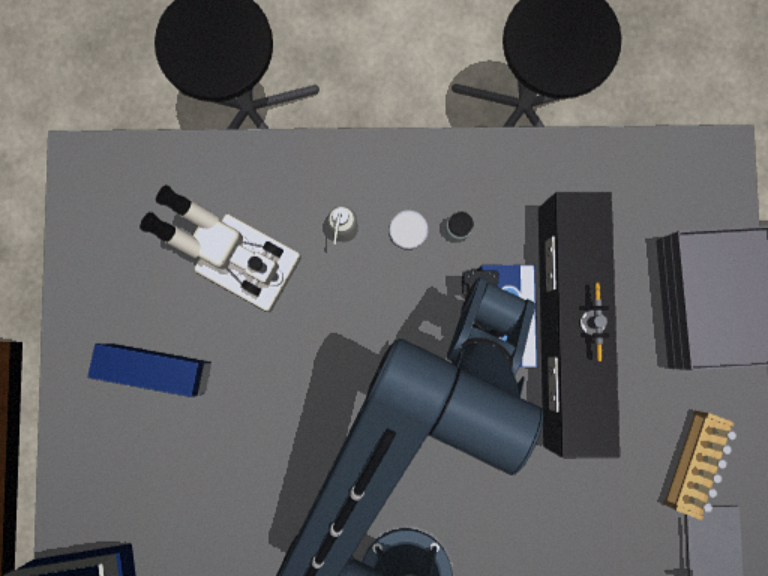

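View pics/side6.png

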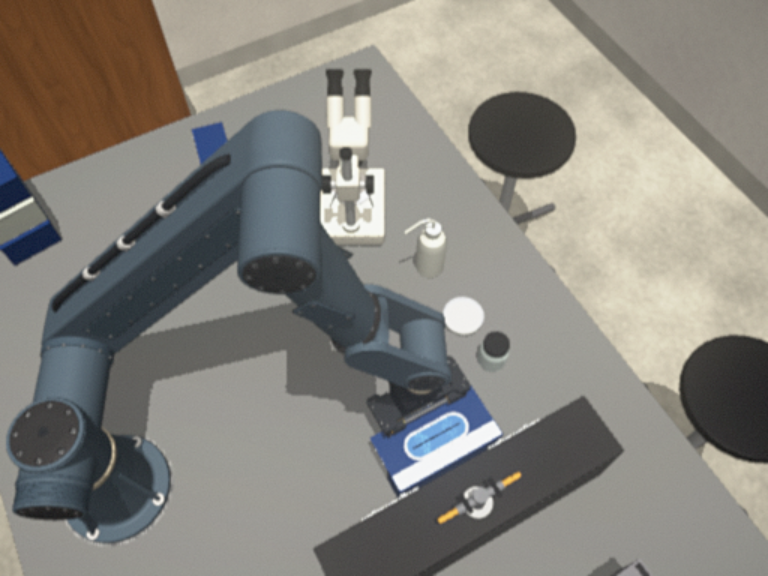

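The box lies almost parallel to the pod, its leading side about 26 mm off the face. Nothing is disturbed: the dish is at (463,316) and the jar at (494,350). I'll close in slowly while watching the force.

jog_arm(
  motion=[3, 0, 0, 0, 0, 0, 6, 0, 0, 0, 0, 0, 9, 0, 0, 0, 0, 0, 12, 0, 0, 0, 0, 0, 14, 0, 0, 0, 0, 0, 16, 0, 0, 0, 0, 0, 18, 0, 0, 0, 0, 0, 20, 0, 0, 0, 0, 0, 21, 0, 0, 0, 0, 0, 22, 0, 0, 0, 0, 0],
)

```text
time_s: 13.2
position: [0.5848, -0.185, 0.0525]
tcp_rot: [[-0.005, -0.0, 1.0], [-1.0, 0.0, -0.005], [-0.0, -1.0, -0.0]]
force: [-1.0, 1.9, 0.7]
opening: 1.0
```

jog_arm(
  motion=[1, 0, 0, 0, 0, 0, 2, 0, 0, 0, 0, 0],
)

```text
time_s: 13.45
position: [0.5848, -0.187, 0.0525]
tcp_rot: [[-0.005, -0.0, 1.0], [-1.0, 0.0, -0.005], [-0.0, -1.0, -0.0]]
force: [-0.1, 2.0, 1.2]
opening: 1.0
```

jog_arm(
  motion=[0.5, 0, 0, 0, 0, 0, 1, 0, 0, 0, 0, 0],
)

```text
time_s: 13.7
position: [0.5848, -0.188, 0.0526]
tcp_rot: [[-0.005, 0.0, 1.0], [-1.0, -0.0, -0.005], [0.0, -1.0, 0.0]]
force: [0.3, 1.4, -0.0]
opening: 1.0
```

Run:
```python
from h import *
for n in ('side',): snap(n,n+'7');top75(n,n+'7',yr=(-.34,.12))
s=bot.read_state();print(s['position'],s['force'])
p=np.load('pics/side7.npz')['p'][230:360,220:420]
cv2.imwrite('pics/side7c.png',cv2.resize(p[:,:,::-1],None,fx=4,fy=4,interpolation=cv2.INTER_CUBIC))
```

```text
side n 2524 [ 585.2 -253.2] [105.8 232.7] 88.73 z [0.0702 0.0747 0.0791] [[468.0, -304.0], [700.0, -309.0], [703.0, -203.0], [470.0, -198.0]]
[ 0.58482101 -0.18805919  0.05254964] [0.10343933 2.6544439  0.91501076]
```

View pics/side7c.png

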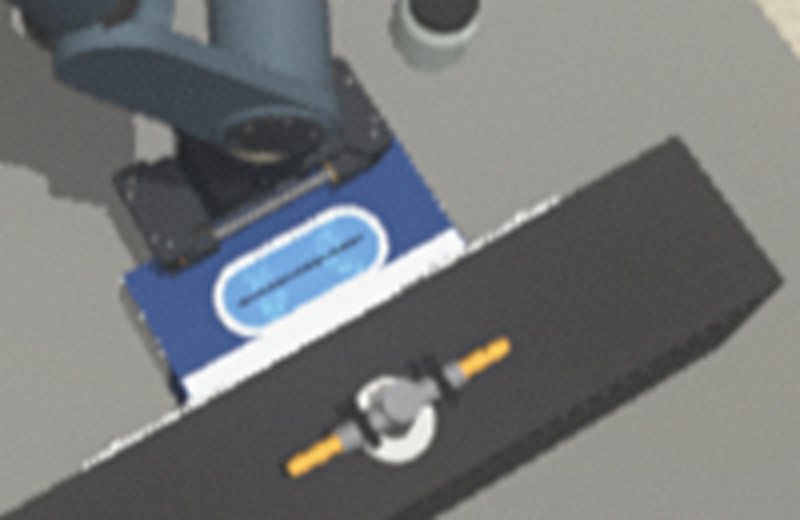

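jog_arm(
  motion=[0.5, 0, 0, 0, 0, 0, 1, 0, 0, 0, 0, 0],
)

```text
time_s: 14.0
position: [0.5848, -0.189, 0.0526]
tcp_rot: [[-0.005, -0.0, 1.0], [-1.0, -0.0, -0.005], [0.0, -1.0, -0.0]]
force: [0.6, 2.1, 0.8]
opening: 0.999
```

jog_arm(
  motion=[0.5, 0, 0, 0, 0, 0, 1, 0, 0, 0, 0, 0],
)

```text
time_s: 14.25
position: [0.5848, -0.19, 0.0526]
tcp_rot: [[-0.005, -0.0, 1.0], [-1.0, -0.0, -0.005], [0.0, -1.0, -0.0]]
force: [-0.3, 2.7, 1.4]
opening: 0.998
```

jog_arm(
  motion=[0.5, 0, 0, 0, 0, 0, 1, 0, 0, 0, 0, 0],
)

```text
time_s: 14.5
position: [0.5848, -0.191, 0.0526]
tcp_rot: [[-0.005, 0.0, 1.0], [-1.0, -0.0, -0.005], [0.0, -1.0, 0.0]]
force: [0.2, 3.5, 0.9]
opening: 1.001
```

jog_arm(
  motion=[0.5, 0, 0, 0, 0, 0, 0.5, 0, 0, 0, 0, 0],
)

```text
time_s: 14.75
position: [0.5849, -0.1912, 0.0525]
tcp_rot: [[-0.005, 0.0, 1.0], [-1.0, 0.0, -0.005], [-0.0, -1.0, 0.0]]
force: [0.9, 2.5, 1.5]
opening: 0.999
```

jog_arm(
  motion=[0.5, 0, 0, 0, 0, 0, 0.5, 0, 0, 0, 0, 0],
)

```text
time_s: 15.0
position: [0.5849, -0.1913, 0.0525]
tcp_rot: [[-0.005, 0.0, 1.0], [-1.0, 0.001, -0.005], [-0.001, -1.0, 0.0]]
force: [0.9, 4.6, 0.6]
opening: 0.998
```

jog_arm(
  motion=[0.5, 0, 0, 0, 0, 0, 0.5, 0, 0, 0, 0, 0],
)

```text
time_s: 15.25
position: [0.5849, -0.1913, 0.0526]
tcp_rot: [[-0.005, 0.0, 1.0], [-1.0, 0.002, -0.005], [-0.002, -1.0, 0.0]]
force: [1.0, 6.5, 2.4]
opening: 0.998
```

jog_arm(
  motion=[0.5, 0, 0, 0, 0, 0, 0.5, 0, 0, 0, 0, 0],
)

```text
time_s: 15.5
position: [0.5849, -0.1913, 0.0526]
tcp_rot: [[-0.005, 0.0, 1.0], [-1.0, 0.002, -0.005], [-0.002, -1.0, 0.0]]
force: [1.0, 7.1, 1.6]
opening: 1.001
```

Run:
```python
from h import *
snap('side','side8');top75('side','side8',yr=(-.34,.12)); s=bot.read_state();print(s['position'],s['force'],s['moment'])
```

```text
side n 2427 [ 585.3 -256.2] [101.7 233.3] 88.29 z [0.0701 0.0747 0.0794] [[467.0, -304.0], [700.0, -310.0], [703.0, -209.0], [470.0, -202.0]]
[ 0.58490142 -0.19128933  0.05256207] [1.00919346 8.29821763 1.60777416] [ 1.01197654 -0.22714184 -0.19613385]
```

jog_arm(
  motion=[-4, 0, 0, 0, 0, 0, -15, 0, 0, 0, 0, 0, -35, 0, 0, 0, 0, 0, -55, 0, 0, 0, 0, 0, -70, -20, -10, 0, 0, 0, -90, -55, -20, 0, 0, 0, -120, -95, -35, 0, 0, 0, -160, -135, -50, 0, 0, 0, -205, -170, -65, 0, 0, 0, -250, -195, -80, 0, 0, 0, -290, -205, -95, 0, 0, 0, -320, -210, -105, 0, 0, 0, -340, -210, -110, 0, 0, 0, -340, -210, -110, 0, 0, 0],
)

```text
time_s: 17.3
position: [0.475, 0.1494, 0.2626]
tcp_rot: [[-0.001, -0.0, 1.0], [-1.0, -0.0, -0.001], [0.0, -1.0, -0.0]]
force: [0.4, -0.1, -0.2]
opening: 0.998
```

Run:
```python
from h import *
for n in ('side','top'): snap(n,n+'9');top75(n,n+'9',yr=(-.34,.12))
s=bot.read_state();print(s['position'],s['force'])
p=np.load('pics/top9.npz')['p'][120:310,270:430]
cv2.imwrite('pics/top9c.png',cv2.resize(p[:,:,::-1],None,fx=3,fy=3,interpolation=cv2.INTER_CUBIC))
# rear edge fits
for n in('side','top'):
    W=world(n,np.load(f'pics/{n}9.npz')['d']);P=W.reshape(-1,3)
    Q=P[(P[:,2]>.062)&(P[:,2]<.088)&(P[:,0]>.46)&(P[:,0]<.71)&(P[:,1]>-.34)&(P[:,1]<-.17)]
    xs=np.arange(.485,.69,.01); e=[Q[abs(Q[:,0]-x)<.005,1].max() for x in xs]; a=np.polyfit(xs,e,1)
    print(n,'rear y at .47,.585,.70',np.polyval(a,[.47,.585,.70]),np.degrees(np.arctan(a[0])))
```

```text
side n 2752 [ 585.3 -253.5] [232.1 104.4] 0.1 z [0.0703 0.0747 0.0794] [[469.0, -202.0], [469.0, -306.0], [701.0, -305.0], [701.0, -201.0]]
top n 2404 [ 585.8 -263.9] [124.5 226.6] 89.83 z [0.0706 0.0764 0.0818] [[472.0, -326.0], [699.0, -326.0], [699.0, -202.0], [473.0, -201.0]]
[0.47604235 0.14772327 0.26244705] [ 0.91602675  0.03251404 -0.63809942]
side rear y at .47,.585,.70 [-0.20253964 -0.2026453  -0.20275096] -0.052641481220674684
top rear y at .47,.585,.70 [-0.20178738 -0.20244464 -0.2031019 ] -0.32746099567707637
```

View pics/top9c.png

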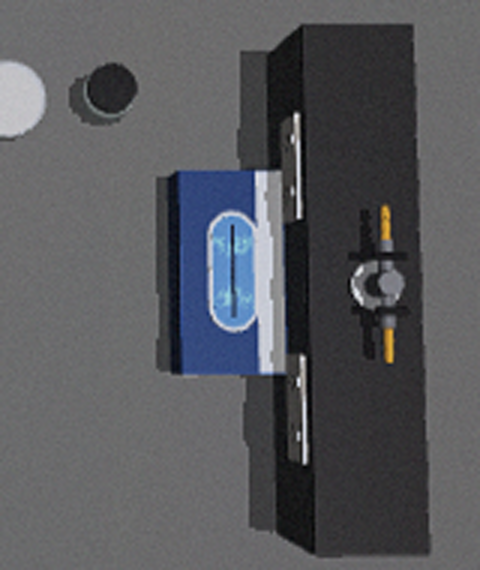

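View pics/top9.png

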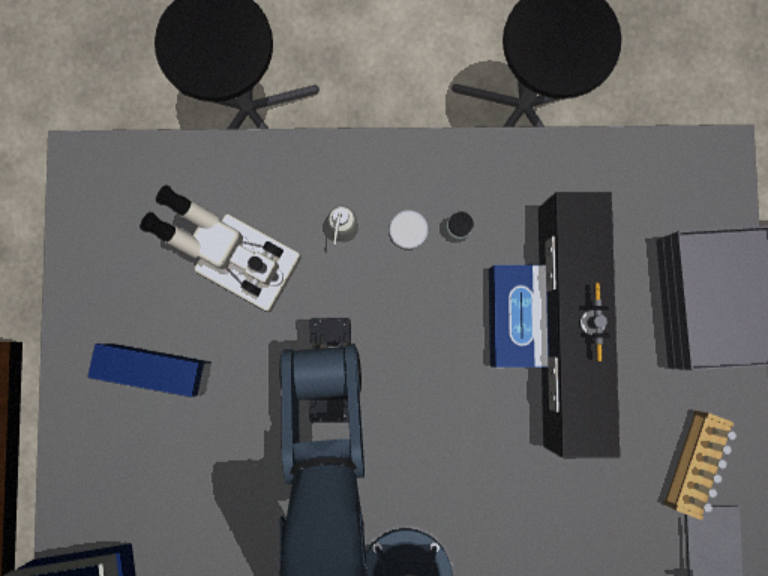

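The top view shows the box lying against the pod face, with its leading side along column 290 of the crop. It's parallel to the face, the opening is up, and the other objects are at the same pixels as before. Handing in.

Run:
```python
from rig import bot
print(bot.read_state()['qvel'].round(2)); print(bot.hand_in())
```

```text
[-1.41  0.27 -0.4   0.04 -0.07 -0.04]
the job is handed in; nothing more can be done
None
```

I tipped the glove box over with gentle pushes and slid it flush against the service pod. It was on its back with the opening up when I handed in, at about 17.4 s. No verdict was reported.

- **Tipping:** I pushed high on the opening face with the open fingers. The box pivoted over its lower back edge with no visible sliding and fell onto its back.
- **Pushing:** I pushed it low down with both fingers, turning it about 18°. I stopped when the force against the pod rose to 7–8 N, the highest I read, then backed away.
- **Flush check:** In the top camera, the box's rear edge is at y = -0.2025 m, yaw -0.33°. That puts its leading side at y = -0.3225 m, against a pod face measured at y = -0.322 m, yaw -0.34°, so any gap is within the roughly 2 mm measuring error.
- **Other objects:** The microscope, wash bottle, jar and dish looked unmoved in the picture. I compared them by eye, not by measurement.

**Checks that disagreed:**
- **Side camera yaw:** While the gripper partly hid the box, the side view gave a yaw of -1.1 to -1.7°. Its final rear-edge reading, with the view clear, was -0.05°.
- **Leading edge:** The pod hides the box's leading edge from the side camera, so the flush check rests on the top view and the contact force.

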